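# Row up the power modules on the bench shelf

### The arm

A 6-joint arm with a two-finger parallel gripper is mounted at the origin on the work surface. World frame = base frame: x ahead of the robot, y to its left, z up, the work surface at z = 0. Lengths are in m, angles in rad, forces in N, time in s.
With the tool pointing down it reaches from about 0.375 to 0.825 m from the base axis. Payload 5.5 kg.
Tool frame: the origin (TCP) lies on the centre line of the jaws, within the pads' length; the fingertips stand bot.finger_overhang ahead of it and the grasp point (between the pads) lies 2 mm behind it (bot.finger_overhang is the distance from the TCP to the fingertips, in m); z points along the fingers, y is the line along which they close (so a half turn about z gives the same grasp; the last joint's range is limited). The gripper opens to 85 mm and grips with 20 to 120 N. Pads are 22 mm wide; open, the fingers measure 114 mm over their backs; the gripper's body (76 mm by 85 mm) begins 54 mm behind the grasp point. The pads swing forward as they close: fully open they stand 13 mm farther back than shut.
Start: joints at [-1.343, 0.314, -0.047, 1.21, 0, 1.571], TCP at [0.135, -0.584, 0.248] pointing down, gripper open.
Joint ranges: [-2.67, 2.67], [-0.69, 1.73], [-1.03, 1.25], [-2.08, 2.16], [-1.42, 1.45], [-3.14, 3.14]. Speed limits (rad/s): [2.39, 2.39, 3.01, 3.14, 3.14, 3.14].

### API

Orientations are given as [roll, pitch, yaw] about the fixed x, y, z axes, in that order (R = Rz(yaw) Ry(pitch) Rx(roll)).
In Python, from station import bot gives the robot as it stands.
- The arm moves only by the tool jog_arm, never from a script. Its arguments are lists of equal length, an entry for each row: "fingers": the finger opening in m, from 0 to 0.0854; "translation": the shift along the tool's x, y, z in m, a list of three; "roll": the turn about the tool's z in degrees. In form: {"fingers": [fingers, ...], "translation": [[tx, ty, tz], ...], "roll": [roll, ...]}. A call has 1 to 12 rows; each row shifts and turns the commanded pose from where the row before left it, along the tool's axes as they then stand; what a row does not reach is not made up. A row lasts 1/8 s, in which the tool goes at most 62.5 mm and 10.7 degrees, less where a joint would pass 70% of its speed; a pose out of reach is approached as far as the arm can. A call is refused whole if a number of a shift passes 0.0625 or a number of a turn 10.7, either way. A call with a gripper value outside its range is refused whole. The fingers move at their own pace and stop on an object; "grip_force" is the grip in N (left out, the last holds). Time passes only in rows, so rows that do not move let the fingers close. It gives the time, the measured TCP pose, the force, the opening and the grip force at its end, in the units of the state.
- bot.get_obs(): the state, without advancing time (a new reading comes with each control period).
- bot.read_camera(name): name is "scene" or "top"; returns the picture (400x640x3 uint8, blue, green, red); there is no depth.
- bot.camera_info(name): a dict with "fx", "fy", "cx", "cy" (pixels), "view" (4x4, takes a point from world to camera coordinates). Camera axes: x right, y up, looking along -z (the intrinsics and any distortion apply to the point x, -y, -z); pixel columns grow to the right and rows downward; lengths in m; the calibration is good to about 2 mm. A picture is of the moment at which its call begins. camera_info takes no time and is no camera call.
- bot.hand_in(): hands the job in; it is judged then, once.
The state is a dict: "time": time; "joint_positions": joint angles; "joint_vel": joint speeds; "tau": joint torques, N m; "position": TCP position; "tcp_rot": TCP orientation; "force": force on the tool from outside, world axes, zero at the start; "ft_torque": the same for the moment, N m; "finger_gap": opening from 0.0 (shut) to 1.0 (fully open); "grasp_force": force on a finger pad.
Only numpy, scipy, OpenCV 4.12 (cv2) and the standard library are available. Lean on these libraries where they do the work, as an engineer would, in place of code of your own. Each camera call takes 0.05 s, during which the arm holds its last target. There are 200 camera calls.

### The job

Stand the orange power module from the bench upright on the low wooden shelf beside the three blue ones, long side front to back, and slide all four into one neat row: every module square and pushed fully back against the rear lip, the row closed up tight with no gaps and hard against the end stop. The order does not matter. Never drop a module, tip it over or push it off the shelf, and leave the solder reel, the yellow meter and the screwdriver where they lie.

Things in the scene. Friction and masses are not known exactly. Their poses are not given: they have to be found in the camera images.
- shelf: low fixed beech shelf, 130 (x) by 340 mm (y), board top 45 mm above the bench. Rear lip along the far (+x) edge, 10 mm thick, 32 mm above the board; end stop at the +y end, 10 mm thick, 50 mm above the board; front (-x) and -y end open. Origin: centre of the footprint at bench level; the free board spans x -65 to +55, y -170 to +160 mm.
- corner (a point): inner corner of the shelf on the board's top, where the inner faces of the rear lip and the end stop meet; x, y, z axes as the shelf's (the modules stand on its -x, -y side). In shelf it lies at (55, 160, 45) mm.
- blue1: blue power module standing on the shelf, loose and crooked, 64 mm front to back (its x), 38 mm wide (its y), 55 mm tall, about 250 g; white label and brass terminals set in the top. Origin: centre of its underside, z up.
- blue2: blue power module like blue1, standing on the shelf; 64 mm front to back (its x), 38 mm wide (its y), 55 mm tall, about 250 g; white label and brass terminals set in the top. Origin: centre of its underside, z up.
- blue3: blue power module like blue1, standing on the shelf; 64 mm front to back (its x), 38 mm wide (its y), 55 mm tall, about 250 g; white label and brass terminals set in the top. Origin: centre of its underside, z up.
- orange: orange power module, same make and size, standing on the bench in front of the shelf, left or right; 64 mm front to back (its x), 38 mm wide (its y), 55 mm tall, about 250 g; white label and brass terminals set in the top. Origin: centre of its underside, z up.
- reel: steel solder reel standing on its flange on the bench, 60 mm diameter, 40 mm tall; leave alone. Origin: centre of its underside.
- meter: yellow multimeter lying on its back, 170 (its x) x 85 x 38 mm, with a 9 mm dial on top; leave alone. Origin: centre of its underside.
- screwdriver: red-handled screwdriver lying on the bench along its x, about 200 mm long and 26 mm thick; leave alone. Origin: under its middle.

How it is judged:
At the end, for the whole second after the job is handed in: All four modules stand upright on the shelf board, at rest and released, long side front to back and square to the shelf within 0.06 rad; each back face within 5 mm of the rear lip; the row of four, any order, is packed against the end stop with at most 7 mm of gap in total (x of blue1 in the frame of corner between -0.037 and -0.027 m and y of blue1 in the frame of corner between -0.14 and -0.014 m and z of blue1 in the frame of corner between -0.004 and 0.004 m and angle between the x axis of each of blue1, blue2, blue3, orange and the x axis of corner, either way round below 0.06 rad and angle between each of blue1, blue2, blue3, orange's own z axis and vertical below 0.05 rad and linear speed of each of blue1, blue2, blue3, orange below 0.02 m/s and x of blue2 in the frame of corner between -0.037 and -0.027 m and y of blue2 in the frame of corner between -0.14 and -0.014 m and z of blue2 in the frame of corner between -0.004 and 0.004 m and x of blue3 in the frame of corner between -0.037 and -0.027 m and y of blue3 in the frame of corner between -0.14 and -0.014 m and z of blue3 in the frame of corner between -0.004 and 0.004 m and x of orange in the frame of corner between -0.037 and -0.027 m and y of orange in the frame of corner between -0.14 and -0.014 m and z of orange in the frame of corner between -0.004 and 0.004 m); the robot touches nothing.
It fails at once if a module is tipped over (angle between any of blue1, blue2, blue3, orange's own z axis and vertical above 0.6 rad).
It fails at once if a module is dropped or flung (faster than 0.6 m/s out of the fingers) ((contact force between the fingers and blue1 below 0.05 N and linear speed of blue1 above 0.6 m/s) or (contact force between the fingers and blue2 below 0.05 N and linear speed of blue2 above 0.6 m/s) or (contact force between the fingers and blue3 below 0.05 N and linear speed of blue3 above 0.6 m/s) or (contact force between the fingers and orange below 0.05 N and linear speed of orange above 0.6 m/s)).
It fails at once if a blue module is pushed off the shelf (z of any of blue1, blue2, blue3 in the frame of corner below -0.02 m).
It fails at once if the reel, meter or screwdriver is disturbed (moved 20 mm) (distance of any of reel, meter, screwdriver from where it was at the start of the episode above 0.02 m).
It also fails if it takes over 72 s, if anything falls off the work surface, if the arm or the gripper's body presses on something with over 40 N, if the wrist force passes 120 N, or if a joint passes its speed limit or range.

## Working session

There is one attempt and no reset: what is moved stays moved. The work goes in short steps, Python scripts to look and compute and a tool call to move; the robot and the scene stay as the last step left them, time stands still between calls to the robot, and variables do not carry over. Pictures are saved under pics/ and viewed, at most 10 in all, crops included, and the job is handed in when it is done.

Besides the shell and the picture viewer there is one more tool, called after "Request:" by a JSON object that holds its "op" and its "data", one argument or row to a line. jog_arm: Moves the arm, as the interface text tells. Its arguments: {"type":"object","properties":{"fingers":{"type":"array"},"translation":{"type":"array"},"roll":{"type":"array"},"grip_force":{"type":"number"}},"required":["fingers","translation","roll"]}

```bash
mkdir -p pics
python3 - <<'E'
from station import bot
import cv2,numpy as np
np.set_printoptions(precision=4,suppress=True)
for n in("top","scene"):
    cv2.imwrite(f"pics/{n}0.png",bot.read_camera(n)); i=bot.camera_info(n); print(n,i)
print(bot.get_obs(),bot.finger_overhang)
E
```

```text
top {'fx': 377.3082942194439, 'fy': 377.3082942194439, 'cx': 320.37800801070887, 'cy': 195.58935690366215, 'view': array([[ 0.0056, -1.    ,  0.0072,  0.0093],
       [ 0.9924,  0.0064,  0.1226, -0.5531],
       [-0.1226,  0.0065,  0.9924, -0.9727],
       [ 0.    ,  0.    ,  0.    ,  1.    ]])}
scene {'fx': 375.3114631932059, 'fy': 375.3114631932059, 'cx': 317.5012233132319, 'cy': 198.79275640877486, 'view': array([[ 0.0806,  0.9966,  0.018 , -0.0498],
       [-0.7796,  0.0518,  0.6241,  0.3969],
       [ 0.6211, -0.0644,  0.7811, -1.2791],
       [ 0.    ,  0.    ,  0.    ,  1.    ]])}
{'time': 0.1, 'joint_positions': array([-1.343 ,  0.3142, -0.048 ,  1.2102,  0.    ,  1.5708]), 'joint_vel': array([ 0.0004, -0.0028,  0.0025,  0.0001,  0.0009,  0.0011]), 'tau': array([ -0.0001, -54.0766,  34.0541,   0.0112,  -0.    ,   0.    ]), 'position': array([ 0.1354, -0.584 ,  0.2475]), 'tcp_rot': array([-3.1401, -0.    ,  0.2278]), 'force': array([ 0.325 , -0.1675, -0.2096]), 'ft_torque': array([-0.016 ,  0.0026,  0.0044]), 'grasp_force': 0.0, 'finger_gap': 0.9953949355234785} 0.017
```

View pics/top0.png

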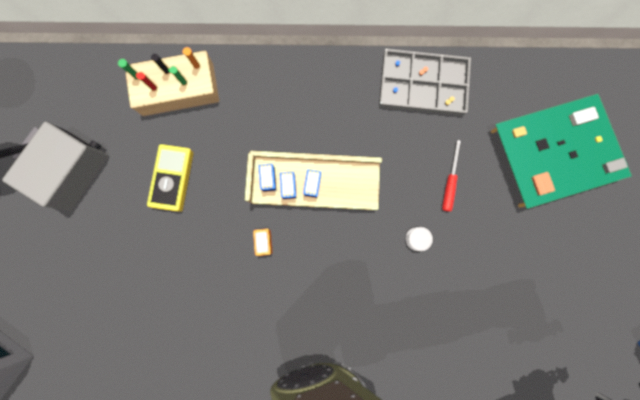

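View pics/scene0.png

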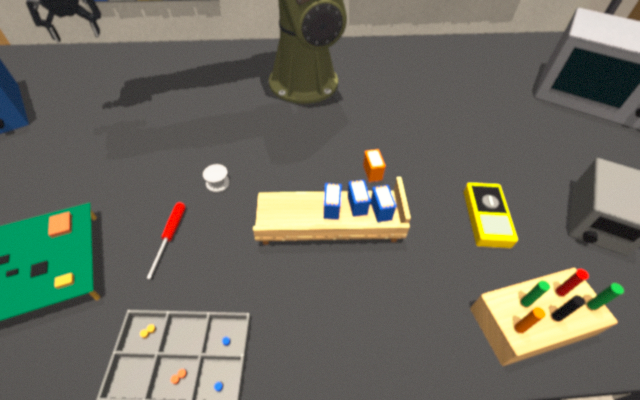

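The top view shows the shelf at about (248–382, 152–210), with blue modules at (267,178), (288,186) and (313,184). The orange module is at (262,242), and the end stop is on the left (+y). The reel, screwdriver and meter are clear of the work. I'll look closer next.

```bash
cat > h.py <<'E'
from station import bot
import cv2,numpy as np
np.set_printoptions(precision=4,suppress=True)
def ray(n,uv,z):
    i=bot.camera_info(n);V=i["view"];R=V[:3,:3];t=V[:3,3];c=-R.T@t
    uv=np.atleast_2d(uv).astype(float)
    d=np.c_[(uv[:,0]-i["cx"])/i["fx"],-(uv[:,1]-i["cy"])/i["fy"],-np.ones(len(uv))]@R
    return c+d*((z-c[2])/d[:,2])[:,None]
def rect(P):
    (c,s,a)=cv2.minAreaRect((P[:,:2]*1000).astype(np.float32)); 
    if s[0]<s[1]: s=s[::-1];a+=90
    return np.array([*c,*s,(a+90)%180-90])
def labels(n,im):
    """white label blobs that touch blue/orange, rect in world mm, deg"""
    hsv=cv2.cvtColor(im,cv2.COLOR_BGR2HSV)
    out=[]
    w=cv2.inRange(hsv,(0,0,190),(179,75,255))
    bl=cv2.inRange(hsv,(105,120,60),(130,255,255)); og=cv2.inRange(hsv,(5,150,150),(18,255,255))
    k,L,S,C=cv2.connectedComponentsWithStats(w)
    for j in range(1,k):
        if not 60<S[j,4]<900: continue
        ring=cv2.dilate((L==j).astype(np.uint8),np.ones((5,5)))>0
        b,o=(bl[ring]>0).sum(),(og[ring]>0).sum()
        if max(b,o)<12: continue
        z=.1 if b>o else .055
        cs=max(cv2.findContours((L==j).astype(np.uint8),0,2)[0],key=len)[:,0]
        out.append(("blue" if b>o else "orange",C[j],rect(ray(n,cs,z)),ray(n,C[j],z)[0]))
    return out
E
python3 - <<'E'
from h import *
for n in("top","scene"):
    im=cv2.imread(f"pics/{n}0.png")
    for l in labels(n,im): print(n,*l)
    hsv=cv2.cvtColor(im,cv2.COLOR_BGR2HSV)
t=cv2.imread("pics/top0.png")[140:265,235:395]; s=cv2.imread("pics/scene0.png")[140:250,245:420]
a=cv2.resize(t,None,fx=4.5,fy=4.5,interpolation=cv2.INTER_CUBIC);cv2.imwrite("pics/tc.png",a)
a=cv2.resize(s,None,fx=4.5,fy=4.5,interpolation=cv2.INTER_CUBIC);cv2.imwrite("pics/sc.png",a)
E
```

```text
top orange [261.275  241.9625] [429.5686 163.8436  52.629   30.0982   5.943 ] [0.4294 0.164  0.055 ]
scene orange [374.6824 157.9324] [426.2252 164.5891  51.8141  27.7725   6.7124] [0.427  0.1645 0.055 ]
scene blue [359.8155 190.8524] [570.5358 102.8983  60.0909  40.5366   4.5352] [0.5726 0.0982 0.1   ]
scene blue [332.3012 193.9884] [576.9184  34.8914  60.333   28.4839 -10.0288] [0.5776 0.0349 0.1   ]
scene blue [385.0205 196.3459] [590.8897 153.8429  60.2672  35.3098   4.4541] [0.5922 0.1524 0.1   ]
scene blue [310.2388 195.3806] [584.6348 -17.3115  65.2638  40.0964  84.7562] [ 0.5784 -0.0149  0.1   ]
```

View pics/tc.png

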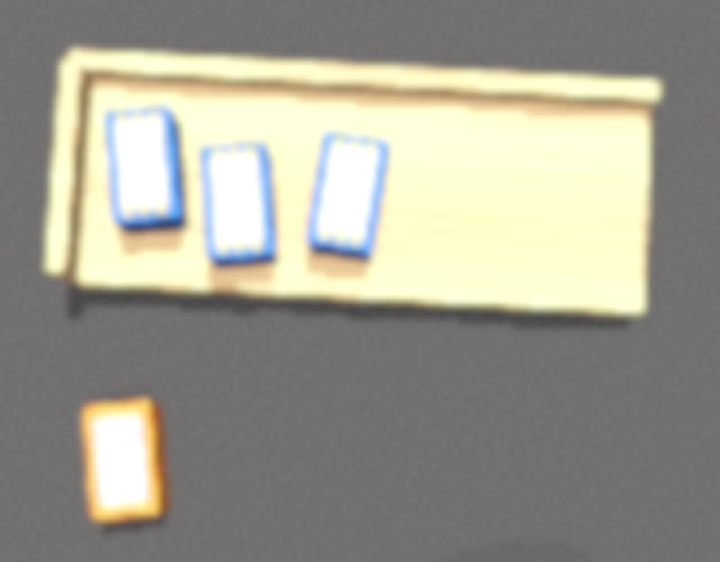

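View pics/sc.png

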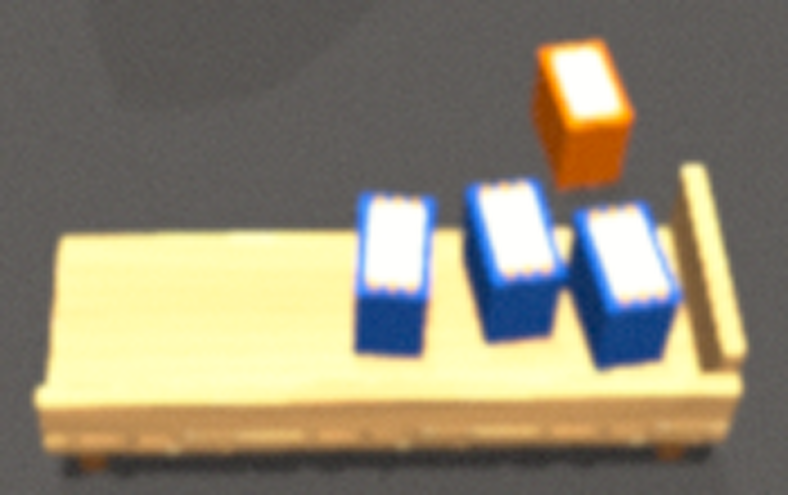

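The crops show that the labels are clean white quads and the shelf is a pale slab, turned slightly. I'll fit the shelf edges and the labels with a tighter white threshold.

```bash
sed -i 's/(0,0,190),(179,75,255)/(0,0,190),(179,WS,255)/; s/^def rect/WS=28\ndef rect/' h.py
cat >> h.py <<'E'
def line(P): # robust line fit, world xy mm -> point, dir deg (mod 180)
    vx,vy,x,y=cv2.fitLine((P[:,:2]*1000).astype(np.float32),cv2.DIST_HUBER,0,.01,.01).ravel()
    return np.array([x,y]),np.degrees(np.arctan2(vy,vx))%180
E
python3 - <<'E'
from h import *
for n in("top","scene"):
    im=cv2.imread(f"pics/{n}0.png")
    for l in labels(n,im): print(n,*l)
im=cv2.imread("pics/top0.png").astype(int)
m=(im[:,:,2]>150)&(im[:,:,1]>130)&(im[:,:,0]<im[:,:,2]-15)
def sub(v,k,thr): # subpixel crossing between k-1,k on profile v
    return k-1+(thr-v[k-1])/(v[k]-v[k-1]+1e-9)
g=im[:,:,2]
T=[];B=[];R=[];L=[]
for u in range(262,372):
    r=np.where(m[140:225,u])[0]+140
    T.append((u,sub(g[:,u],r[0]-(g[r[0]-1,u]>160),160)));B.append((u,r[-1]+.5))
for v in range(166,203):
    r=np.where(m[v,235:400])[0]+235
    R.append((r[-1]+.5,v));L.append((r[0]-.5,v))
for nm,P,z in(("lip back",T,.077),("board front",B,.045),("right end",R,.045),("left outer",L,.095)):
    print(nm,line(ray("top",np.array(P),z)))
E
```

```text
top blue [265.5131 174.5843] [596.0911 152.5505  61.0225  40.1374   0.38  ] [0.597  0.1509 0.1   ]
scene orange [374.7667 158.0667] [426.7877 164.6906  46.6045  24.748    6.6572] [0.4275 0.1646 0.055 ]
scene blue [359.2788 190.4183] [569.9294  97.0667  57.9807  26.4329   4.482 ] [0.5712 0.0972 0.1   ]
scene blue [332.3645 193.5935] [575.687   35.2465  56.5983  26.3535  -8.8768] [0.5765 0.0351 0.1   ]
scene blue [384.0794 195.9626] [590.4533 150.4972  56.5484  27.1248   6.1969] [0.591  0.1505 0.1   ]
scene blue [222.1131 331.756 ] [ 870.8153 -182.3307   43.5584   38.5356  -55.7347] [ 0.8711 -0.1875  0.1   ]
lip back (array([657.5886,   9.853 ], dtype=float32), np.float32(87.26589))
board front (array([522.0065,   7.2308], dtype=float32), np.float32(87.2107))
right end (array([ 600.9116, -144.1268], dtype=float32), np.float32(179.21776))
left outer (array([576.4839, 202.9048], dtype=float32), np.float32(178.32378))
```

```bash
cat >> h.py <<'E'
def tops(im): # top-view: bright blue-channel blobs (labels) in the work area
    w=(im[:,:,0]>225)&(im[:,:,1]>225); out=[]
    k,L,S,C=cv2.connectedComponentsWithStats(w.astype(np.uint8))
    for j in range(1,k):
        if 50<S[j,4]<400 and 235<C[j,0]<395 and 140<C[j,1]<265:
            z=.055 if C[j,1]>215 else .1
            cs=max(cv2.findContours((L==j).astype(np.uint8),0,2)[0],key=len)[:,0]
            out.append((C[j],rect(ray("top",cs,z)),ray("top",C[j],z)[0,:2]*1000))
    return out
E
python3 - <<'E'
from h import *
im=cv2.imread("pics/top0.png")
for t in tops(im): print(*t)
print(im[181,240:330:2].tolist()); print(im[150:212,345].tolist())
E
```

```text
[265.3372 174.7674] [596.8508 153.1032  60.1775  32.9494   8.6235] [596.5662 151.3162]
[312.0696 181.0403] [582.4394  33.5626  63.2375  31.6467 -13.7711] [581.4398  34.0789]
[286.7356 183.2107] [576.8367  97.5642  61.6334  30.6581   9.4719] [575.5186  97.3675]
[261.232  241.7268] [430.4835 164.7279  48.6529  25.708    1.5157] [429.9679 164.1394]
[[111, 112, 114], [111, 111, 111], [115, 116, 118], [175, 214, 213], [219, 255, 255], [184, 232, 240], [102, 141, 162], [174, 224, 242], [201, 251, 255], [212, 239, 251], [253, 212, 187], [255, 255, 255], [255, 255, 255], [255, 255, 255], [255, 255, 255], [255, 255, 255], [255, 222, 202], [203, 138, 95], [173, 210, 219], [209, 252, 255], [250, 217, 203], [255, 248, 239], [255, 255, 255], [255, 255, 255], [255, 255, 255], [255, 255, 255], [255, 242, 231], [242, 184, 144], [191, 232, 241], [207, 255, 255], [208, 255, 255], [206, 255, 255], [225, 229, 235], [255, 222, 201], [255, 255, 255], [255, 255, 255], [255, 255, 255], [255, 255, 255], [255, 255, 255], [255, 215, 189], [215, 218, 217], [211, 255, 255], [213, 255, 255], [212, 255, 255], [213
[... 358 characters left out ...]
, 255, 255], [224, 255, 255], [222, 255, 255], [217, 255, 255], [218, 255, 255], [220, 255, 255], [220, 255, 255], [214, 255, 255], [210, 255, 255], [210, 255, 255], [213, 255, 255], [213, 255, 255], [211, 255, 255], [207, 255, 255], [207, 255, 255], [209, 255, 255], [208, 255, 255], [205, 255, 255], [203, 254, 255], [203, 254, 255], [204, 255, 255], [203, 255, 255], [203, 255, 255], [204, 255, 255], [207, 255, 255], [208, 255, 255], [207, 255, 255], [205, 255, 255], [208, 255, 255], [211, 255, 255], [214, 255, 255], [215, 255, 255], [211, 255, 255], [209, 255, 255], [213, 255, 255], [216, 255, 255], [207, 255, 255], [168, 214, 216], [110, 142, 149], [79, 86, 90], [77, 77, 79], [86, 85, 86]]
```

Request:
{"op": "jog_arm", "data": {
  "fingers": [0.0854, 0.0854, 0.0854, 0.0854, 0.0854, 0.0854, 0.0854, 0.0854],
  "translation": [
    [0.05, -0.02, 0],
    [0.05, -0.02, 0],
    [0.05, -0.02, 0],
    [0.05, -0.02, 0],
    [0.05, 0, 0],
    [0.05, 0, 0],
    [0.05, 0, 0],
    [0.05, 0, 0]
  ],
  "roll": [0, 0, 0, 0, -10, -10, -10, -10]
}}

```text
time: 1.1
position: [0.4867, -0.3682, 0.2476]
tcp_rot: [-3.141, 0.0, 0.932]
force: [-0.8, -0.6, -0.6]
finger_gap: 0.999
grasp_force: 0.0
```

Both views agree within about 5 mm. World positions (mm):

| Module | x | y | Yaw |
|---|---|---|---|
| Blue a | 594 | 151 | about +6.5° |
| Blue b | 573.5 | 97 | about +5.5° |
| Blue c | 579 | 34.5 | about −10° |
| Orange | 428.7 | 164.4 | about +5° |

The shelf yaw is −2.75°. I'll grip each module front to back above the lip, square it and push it home.

```bash
cat >> h.py <<'E'
def plan(wps,cur=None):
    """rows (tool axes) from the current pose through waypoints (x,y,z mm, yaw deg, n rows)"""
    if cur is None:
        o=bot.get_obs(); cur=(*o["position"]*1000,np.degrees(o["tcp_rot"][2]))
    p=np.array(cur[:3]);y=cur[3]; T=[];Rl=[]
    for *w,n in wps:
        w=np.array(w,float);p0,y0=p.copy(),y
        for i in range(1,n+1):
            d=p0+(w[:3]-p0)*i/n-p; a=np.radians(y)
            t=np.round([d[0]*np.cos(a)+d[1]*np.sin(a),d[0]*np.sin(a)-d[1]*np.cos(a),-d[2]])/1000
            r=round(y-(y0+(w[3]-y0)*i/n),0 if i<n else 1)
            p=p+1000*np.array([t[0]*np.cos(a)+t[1]*np.sin(a),t[0]*np.sin(a)-t[1]*np.cos(a),-t[2]]); y-=r
            T.append(t.tolist());Rl.append(r)
    print(len(T),T,Rl,"end",p,y)
E
python3 -c "
from h import *
plan([(594,151,200,96.5,10)])"
```

```text
10 [[0.048, -0.022, 0.005], [0.05, -0.019, 0.005], [0.051, -0.015, 0.004], [0.051, -0.011, 0.005], [0.053, -0.007, 0.005], [0.053, -0.003, 0.005], [0.053, 0.001, 0.004], [0.053, 0.005, 0.005], [0.052, 0.009, 0.005], [0.051, 0.013, 0.005]] [np.float64(-4.0), np.float64(-5.0), np.float64(-4.0), np.float64(-4.0), np.float64(-5.0), np.float64(-4.0), np.float64(-4.0), np.float64(-5.0), np.float64(-4.0), np.float64(-4.1)] end [594.2492 150.607  199.5912] 96.47219227484425
```

Request:
{"op": "jog_arm", "data": {
  "fingers": [0.0854, 0.0854, 0.0854, 0.0854, 0.0854, 0.0854, 0.0854, 0.0854, 0.0854, 0.0854, 0.0854, 0.0854],
  "translation": [
    [0.048, -0.022, 0.005],
    [0.05, -0.019, 0.005],
    [0.051, -0.015, 0.004],
    [0.051, -0.011, 0.005],
    [0.053, -0.007, 0.005],
    [0.053, -0.003, 0.005],
    [0.053, 0.001, 0.004],
    [0.053, 0.005, 0.005],
    [0.052, 0.009, 0.005],
    [0.051, 0.013, 0.005],
    [0, 0, 0.04],
    [0, 0, 0]
  ],
  "roll": [-4, -5, -4, -4, -5, -4, -4, -5, -4, -4, 0, 0],
  "grip_force": 30
}}

```text
time: 2.6
position: [0.593, 0.149, 0.1569]
tcp_rot: [-3.134, 0.001, 1.678]
force: [-0.5, -0.1, 0.3]
finger_gap: 0.999
grasp_force: 0.0
```

```bash
python3 -c "
from h import *
o=bot.get_obs();print(o['position'],o['tcp_rot'],o['force'],bot.finger_overhang)
im=bot.read_camera('scene');cv2.imwrite('pics/s1.png',cv2.resize(im[90:260,230:440],None,fx=3.5,fy=3.5,interpolation=2))"
```

```text
[0.593  0.149  0.1569] [-3.1345  0.0012  1.6776] [-0.481  -0.0521  0.3176] 0.017
```

View pics/s1.png

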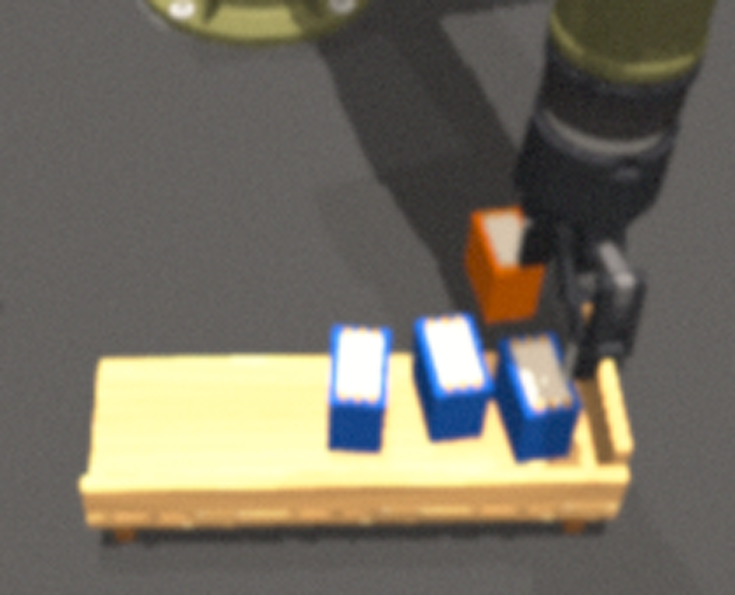

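The scene view shows the gripper centred above blue a at about (548,333) in the crop. The tips sit higher than TCP + 17 mm would put them, because the pads swing back when open. Now I'll descend and grip.

Request:
{"op": "jog_arm", "data": {
  "fingers": [0.0854, 0.0854, 0.0854, 0.06, 0.06, 0.06, 0.06, 0.06],
  "translation": [
    [0.002, 0, 0.03],
    [0, 0, 0.02],
    [0, 0, 0.014],
    [0, 0, 0],
    [0, 0, 0],
    [0, 0, 0],
    [0, 0, 0],
    [0, 0, 0]
  ],
  "roll": [0, 0, 0, 0, 0, 0, 0, 0],
  "grip_force": 30
}}

```text
time: 3.65
position: [0.5962, 0.151, 0.0971]
tcp_rot: [3.14, 0.0, 1.676]
force: [0.4, -0.8, 4.5]
finger_gap: 0.742
grasp_force: 36.1
```

```bash
python3 -c "
from h import *
o=bot.get_obs();print(o['position'],o['tcp_rot'],o['force'],o['finger_gap'],bot.finger_overhang)
im=bot.read_camera('scene');cv2.imwrite('pics/s2.png',cv2.resize(im[140:260,290:440],None,fx=5,fy=5,interpolation=2))
plan([(620,166,91,87.2,6)])"
```

```text
[0.5962 0.151  0.0971] [3.1403 0.0002 1.6764] [ 0.3576 -0.7748  4.545 ] 0.7423155843800745 0.017
6 [[0.002, 0.004, 0.001], [0.002, 0.004, 0.001], [0.002, 0.004, 0.001], [0.003, 0.004, 0.001], [0.002, 0.004, 0.001], [0.003, 0.004, 0.001]] [np.float64(1.0), np.float64(2.0), np.float64(1.0), np.float64(2.0), np.float64(1.0), np.float64(1.9)] end [619.6463 166.1122  91.1544] 87.15029478946201
```

View pics/s2.png

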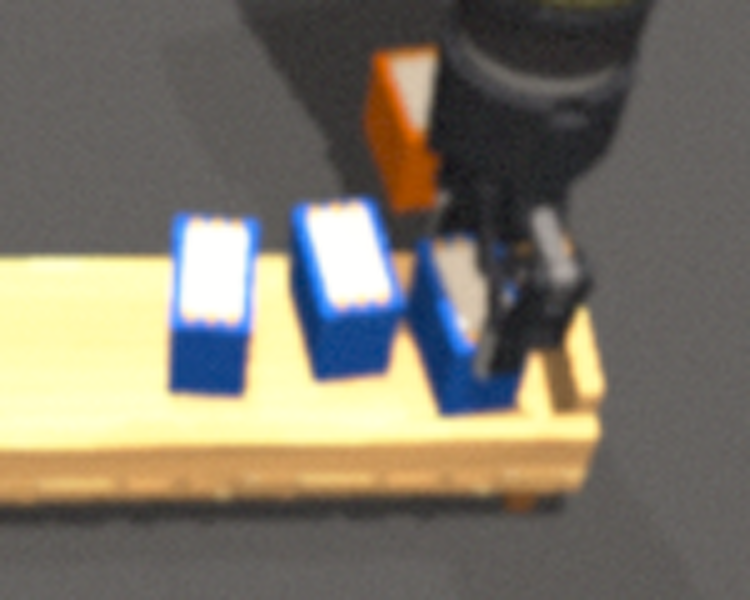

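Blue a is held: opening 63.4 mm, with the tips just clear above the lip. Next I'll slide it into the corner while squaring it.

Request:
{"op": "jog_arm", "data": {
  "fingers": [0.06, 0.06, 0.06, 0.06, 0.06, 0.06, 0.06, 0.06],
  "translation": [
    [0.002, 0.003, -0.002],
    [0.002, 0.003, 0],
    [0.002, 0.004, 0],
    [0.003, 0.004, 0],
    [0.002, 0.004, 0],
    [0.002, 0.003, 0],
    [0, 0, 0],
    [0, 0, 0]
  ],
  "roll": [1, 2, 1, 2, 1, 1.9, 0, 0]
}}

```text
time: 4.7
position: [0.6159, 0.1648, 0.0982]
tcp_rot: [-3.141, 0.0, 1.521]
force: [-0.7, 0.1, -3.0]
finger_gap: 0.739
grasp_force: 35.2
```

Request:
{"op": "jog_arm", "data": {
  "fingers": [0.06, 0.06, 0.06, 0.06, 0.06],
  "translation": [
    [0, 0.002, 0.001],
    [0, 0.002, 0],
    [0, 0.002, 0],
    [0, 0.002, 0],
    [0, 0, 0]
  ],
  "roll": [0, 0, 0, 0, 0]
}}

```text
time: 5.32
position: [0.6193, 0.1646, 0.0973]
tcp_rot: [-3.133, -0.0, 1.522]
force: [-16.1, -0.2, 10.1]
finger_gap: 0.742
grasp_force: 36.7
```

Request:
{"op": "jog_arm", "data": {
  "fingers": [0.06, 0.06, 0.06, 0.06, 0.06],
  "translation": [
    [0.002, 0, 0],
    [0.002, 0, 0],
    [0.002, 0, 0],
    [0.001, 0, 0],
    [0, 0, 0]
  ],
  "roll": [0, 0, 0, 0, 0]
}}

```text
time: 5.95
position: [0.6194, 0.1665, 0.0975]
tcp_rot: [-3.134, 0.01, 1.519]
force: [-17.4, -13.5, 16.4]
finger_gap: 0.738
grasp_force: 37.3
```

Request:
{"op": "jog_arm", "data": {
  "fingers": [0.06, 0.06, 0.0854, 0.0854, 0.0854, 0.0854, 0.0854, 0.0854],
  "translation": [
    [-0.002, -0.003, -0.002],
    [-0.001, -0.001, -0.001],
    [0, 0, 0],
    [0, 0, 0],
    [0, 0, 0],
    [0, 0, -0.02],
    [0, 0, -0.03],
    [0, 0, 0]
  ],
  "roll": [0, 0, 0, 0, 0, 0, 0, 0]
}}

```text
time: 6.95
position: [0.6225, 0.1694, 0.1532]
tcp_rot: [3.136, -0.002, 1.521]
force: [0.2, -0.7, -0.4]
finger_gap: 0.994
grasp_force: 0.0
```

```bash
python3 -c "
from h import *
for n in ('scene','top'):
    im=bot.read_camera(n); cv2.imwrite(f'pics/{n}3.png',im)
    for l in (labels(n,im) if n=='scene' else tops(im)): print(*l)
plan([(573,97,150,94.5,2),(573,97,94,94.5,2)])"
```

```text
blue [359.2982 190.5183] [569.9264  96.9507  58.0177  27.3694   4.3259] [0.5715 0.0972 0.1   ]
blue [332.3303 193.7248] [575.6854  34.5555  56.3363  26.7122  -6.5788] [0.5768 0.035  0.1   ]
blue [226.2303 336.5298] [ 879.744  -178.2794   61.5348   61.5101   85.0325] [ 0.8799 -0.1799  0.1   ]
blue [223.9592 382.5118] [ 947.6299 -184.8134   61.1679   56.2085   85.568 ] [ 0.9527 -0.1784  0.1   ]
[286.8857 182.7357] [576.1948  99.2778  60.8746  35.1104   0.8284] [576.7228  97.0122]
4 [[-0.037, -0.022, 0.0], [-0.035, -0.024, 0.0], [-0.0, -0.0, 0.028], [-0.0, -0.001, 0.028]] [np.float64(-4.0), np.float64(-3.3), np.float64(-0.0), np.float64(-0.0)] end [572.4893  97.4167  94.3913] 94.45391849982454
```

Request:
{"op": "jog_arm", "data": {
  "fingers": [0.0854, 0.0854, 0.0854, 0.0854, 0.0854, 0.06, 0.06, 0.06, 0.06, 0.06],
  "translation": [
    [-0.037, -0.022, 0],
    [-0.035, -0.023, 0],
    [0, 0, 0],
    [0, 0, 0.03],
    [0, 0, 0.029],
    [0, 0, 0],
    [0, 0, 0],
    [0, 0, 0],
    [0, 0, 0],
    [0, 0, -0.002]
  ],
  "roll": [-4, -4, 0, 0, 0, 0, 0, 0, 0, 0]
}}

```text
time: 8.3
position: [0.5742, 0.0974, 0.0936]
tcp_rot: [3.141, -0.0, 1.661]
force: [0.0, -0.1, -2.7]
finger_gap: 0.743
grasp_force: 36.1
```

```bash
python3 -c "
from h import *
plan([(612,120,94,87.2,6),(616,123,94,87.2,2)])"
```

```text
8 [[0.003, 0.007, -0.0], [0.003, 0.006, -0.0], [0.004, 0.007, -0.0], [0.004, 0.006, -0.0], [0.003, 0.006, -0.0], [0.004, 0.006, -0.0], [0.002, 0.002, -0.0], [0.002, 0.002, -0.0]] [np.float64(1.0), np.float64(2.0), np.float64(1.0), np.float64(1.0), np.float64(2.0), np.float64(0.9), np.float64(0.0), np.float64(0.0)] end [615.7407 123.4394  93.6279] 87.24788680968086
```

Request:
{"op": "jog_arm", "data": {
  "fingers": [0.06, 0.06, 0.06, 0.06, 0.06, 0.06, 0.06, 0.06, 0.06],
  "translation": [
    [0.003, 0.007, 0],
    [0.003, 0.006, 0],
    [0.004, 0.007, 0],
    [0.004, 0.006, 0],
    [0.003, 0.006, 0],
    [0.004, 0.006, 0],
    [0.002, 0.002, 0],
    [0.002, 0.002, 0],
    [0, 0, 0.001]
  ],
  "roll": [1, 2, 1, 1, 2, 1, 0, 0, 0]
}}

```text
time: 9.43
position: [0.6158, 0.1236, 0.0923]
tcp_rot: [3.141, -0.0, 1.521]
force: [0.3, 0.4, -2.4]
finger_gap: 0.739
grasp_force: 36.1
```

Request:
{"op": "jog_arm", "data": {
  "fingers": [0.06, 0.06, 0.06, 0.06, 0.06],
  "translation": [
    [0, 0.002, 0.001],
    [0, 0.002, 0],
    [0, 0.002, 0],
    [0, 0.001, 0],
    [0, 0, 0]
  ],
  "roll": [0, 0, 0, 0, 0]
}}

```text
time: 10.05
position: [0.6172, 0.1231, 0.0903]
tcp_rot: [-3.132, 0.0, 1.522]
force: [-15.5, 0.3, 6.7]
finger_gap: 0.739
grasp_force: 37.1
```

Request:
{"op": "jog_arm", "data": {
  "fingers": [0.06, 0.06, 0.06, 0.06, 0.06, 0.06],
  "translation": [
    [0.003, 0, 0],
    [0.002, 0, 0],
    [0.002, 0, 0],
    [0.002, 0, 0],
    [0.001, 0, 0],
    [0, 0, 0]
  ],
  "roll": [0, 0, 0, 0, 0, 0]
}}

```text
time: 10.8
position: [0.6174, 0.1287, 0.0904]
tcp_rot: [-3.132, 0.009, 1.519]
force: [-16.3, -12.3, 10.5]
finger_gap: 0.74
grasp_force: 37.8
```

Request:
{"op": "jog_arm", "data": {
  "fingers": [0.06, 0.06, 0.0854, 0.0854, 0.0854, 0.0854, 0.0854, 0.0854],
  "translation": [
    [-0.002, -0.003, -0.002],
    [-0.001, -0.001, -0.001],
    [0, 0, 0],
    [0, 0, 0],
    [0, 0, 0],
    [0, 0, -0.03],
    [0, 0, -0.03],
    [0, 0, 0]
  ],
  "roll": [0, 0, 0, 0, 0, 0, 0, 0]
}}

```text
time: 11.8
position: [0.6215, 0.1308, 0.1574]
tcp_rot: [3.136, -0.001, 1.521]
force: [0.4, 0.6, 0.6]
finger_gap: 1.004
grasp_force: 0.0
```

```bash
python3 -c "
from h import *
plan([(578.5,34.6,152,81,3),(578.5,34.6,93,81,2)])"
```

```text
5 [[-0.033, -0.013, 0.002], [-0.033, -0.011, 0.002], [-0.033, -0.011, 0.001], [-0.0, 0.0, 0.03], [-0.0, 0.0, 0.029]] [np.float64(2.0), np.float64(2.0), np.float64(2.2), np.float64(-0.0), np.float64(-0.0)] end [578.2623  35.1021  93.4353] 80.95608323075909
```

Request:
{"op": "jog_arm", "data": {
  "fingers": [0.0854, 0.0854, 0.0854, 0.0854, 0.0854, 0.0854, 0.06, 0.06, 0.06, 0.06, 0.06],
  "translation": [
    [-0.033, -0.013, 0.002],
    [-0.033, -0.011, 0.002],
    [-0.033, -0.011, 0.001],
    [0, 0, 0],
    [0, 0, 0.03],
    [0, 0, 0.03],
    [0, 0, 0],
    [0, 0, 0],
    [0, 0, 0],
    [0, 0, 0],
    [0, 0, -0.002]
  ],
  "roll": [2, 2, 2, 0, 0, 0, 0, 0, 0, 0, 0]
}}

```text
time: 13.18
position: [0.5758, 0.0346, 0.0916]
tcp_rot: [3.141, -0.0, 1.416]
force: [-0.1, -0.2, -1.5]
finger_gap: 0.745
grasp_force: 35.2
```

```bash
python3 -c "
from h import *
plan([(610,82,94,87.2,8),(613.5,86,94,87.2,2)])"
```

```text
10 [[0.007, 0.003, -0.0], [0.006, 0.004, -0.001], [0.006, 0.003, 0.0], [0.007, 0.004, -0.0], [0.006, 0.003, -0.0], [0.006, 0.004, -0.001], [0.007, 0.004, -0.0], [0.006, 0.004, -0.0], [0.002, 0.002, -0.0], [0.002, 0.001, -0.0]] [np.float64(-1.0), np.float64(-1.0), np.float64(-0.0), np.float64(-1.0), np.float64(-1.0), np.float64(-1.0), np.float64(-0.0), np.float64(-1.0), np.float64(-0.0), np.float64(-0.0)] end [613.2967  86.0608  93.6357] 87.15127954258202
```

Request:
{"op": "jog_arm", "data": {
  "fingers": [0.06, 0.06, 0.06, 0.06, 0.06, 0.06, 0.06, 0.06, 0.06, 0.06, 0.06],
  "translation": [
    [0.007, 0.003, 0],
    [0.006, 0.004, -0.001],
    [0.006, 0.003, 0],
    [0.007, 0.004, 0],
    [0.006, 0.003, 0],
    [0.006, 0.004, 0],
    [0.007, 0.004, 0],
    [0.006, 0.004, 0],
    [0.002, 0.002, 0],
    [0.002, 0.001, 0],
    [0, 0, 0.001]
  ],
  "roll": [-1, -1, 0, -1, -1, -1, 0, -1, 0, 0, 0]
}}

```text
time: 14.55
position: [0.6133, 0.0861, 0.0913]
tcp_rot: [3.142, 0.0, 1.521]
force: [-0.8, -0.1, -1.5]
finger_gap: 0.742
grasp_force: 35.2
```

Request:
{"op": "jog_arm", "data": {
  "fingers": [0.06, 0.06, 0.06, 0.06, 0.06],
  "translation": [
    [0, 0.002, 0.001],
    [0, 0.002, 0],
    [0, 0.002, 0],
    [0, 0.002, 0],
    [0, 0, 0]
  ],
  "roll": [0, 0, 0, 0, 0]
}}

```text
time: 15.18
position: [0.6156, 0.0857, 0.0889]
tcp_rot: [-3.131, 0.0, 1.522]
force: [-14.5, 0.2, 4.9]
finger_gap: 0.741
grasp_force: 36.2
```

Request:
{"op": "jog_arm", "data": {
  "fingers": [0.06, 0.06, 0.06, 0.06, 0.06, 0.06],
  "translation": [
    [0.003, 0, 0],
    [0.002, 0, 0],
    [0.002, 0, 0],
    [0.002, 0, 0],
    [0.001, 0, 0],
    [0, 0, 0]
  ],
  "roll": [0, 0, 0, 0, 0, 0]
}}

```text
time: 15.92
position: [0.6158, 0.0913, 0.0889]
tcp_rot: [-3.131, 0.009, 1.519]
force: [-15.3, -12.2, 6.7]
finger_gap: 0.745
grasp_force: 36.4
```

Request:
{"op": "jog_arm", "data": {
  "fingers": [0.06, 0.06, 0.0854, 0.0854, 0.0854, 0.0854, 0.0854, 0.0854],
  "translation": [
    [-0.002, -0.003, -0.002],
    [-0.001, -0.001, -0.001],
    [0, 0, 0],
    [0, 0, 0],
    [0, 0, 0],
    [0, 0, -0.03],
    [0, 0, -0.03],
    [0, 0, 0]
  ],
  "roll": [0, 0, 0, 0, 0, 0, 0, 0]
}}

```text
time: 16.92
position: [0.6201, 0.0934, 0.1564]
tcp_rot: [3.136, -0.001, 1.521]
force: [0.6, -0.4, 0.7]
finger_gap: 0.998
grasp_force: 0.0
```

```bash
python3 -c "
from h import *
plan([(428.7,164.4,155,94.5,5),(428.7,164.4,105,94.5,2)])"
```

```text
7 [[0.012, -0.039, 0.0], [0.013, -0.039, 0.001], [0.015, -0.038, -0.0], [0.015, -0.038, 0.0], [0.016, -0.037, 0.0], [-0.0, -0.0, 0.025], [-0.0, -0.0, 0.025]] [np.float64(-1.0), np.float64(-2.0), np.float64(-1.0), np.float64(-2.0), np.float64(-1.3), np.float64(-0.0), np.float64(-0.0)] end [428.9787 164.5945 105.4255] 94.46337886723238
```

Request:
{"op": "jog_arm", "data": {
  "fingers": [0.0854, 0.0854, 0.0854, 0.0854, 0.0854, 0.0854, 0.0854, 0.0854],
  "translation": [
    [0.012, -0.039, 0],
    [0.013, -0.039, 0.001],
    [0.015, -0.038, 0],
    [0.015, -0.038, 0],
    [0.016, -0.037, 0],
    [0, 0, 0.025],
    [0, 0, 0.025],
    [0, 0, 0]
  ],
  "roll": [-1, -2, -1, -2, -1.3, 0, 0, 0]
}}

```text
time: 17.92
position: [0.4246, 0.1636, 0.1005]
tcp_rot: [-3.138, 0.001, 1.649]
force: [0.1, 0.3, 0.2]
finger_gap: 0.998
grasp_force: 0.0
```

Request:
{"op": "jog_arm", "data": {
  "fingers": [0.0854, 0.0854, 0.0854, 0.06, 0.06, 0.06, 0.06, 0.06],
  "translation": [
    [0, 0, 0.03],
    [0, 0, 0.028],
    [0, 0, 0],
    [0, 0, 0],
    [0, 0, 0],
    [0, 0, 0],
    [0, 0, 0],
    [0, 0, -0.003]
  ],
  "roll": [0, 0, 0, 0, 0, 0, 0, 0]
}}

```text
time: 18.92
position: [0.4268, 0.1642, 0.048]
tcp_rot: [3.141, -0.0, 1.648]
force: [0.2, -0.6, -2.1]
finger_gap: 0.739
grasp_force: 33.8
```

```bash
python3 -c "
from h import *
im=bot.read_camera('scene');cv2.imwrite('pics/s4.png',cv2.resize(im[90:260,240:440],None,fx=3.5,fy=3.5,interpolation=2))
plan([(428,164,135,94.5,4),(530,48,135,87.2,4),(609,45,135,87.2,3)])"
```

```text
11 [[-0.0, 0.0, -0.022], [-0.0, 0.001, -0.021], [-0.0, -0.0, -0.022], [-0.0, 0.0, -0.022], [-0.031, 0.023, 0.0], [-0.03, 0.024, 0.0], [-0.029, 0.026, 0.0], [-0.029, 0.026, 0.0], [0.0, 0.026, 0.0], [0.001, 0.027, 0.0], [-0.0, 0.026, 0.0]] [np.float64(-0.0), np.float64(-0.0), np.float64(-0.0), np.float64(-0.1), np.float64(2.0), np.float64(2.0), np.float64(2.0), np.float64(1.3), np.float64(0.0), np.float64(0.0), np.float64(0.0)] end [608.9225  45.0839 135.0707] 87.24888751844644
```

View pics/s4.png

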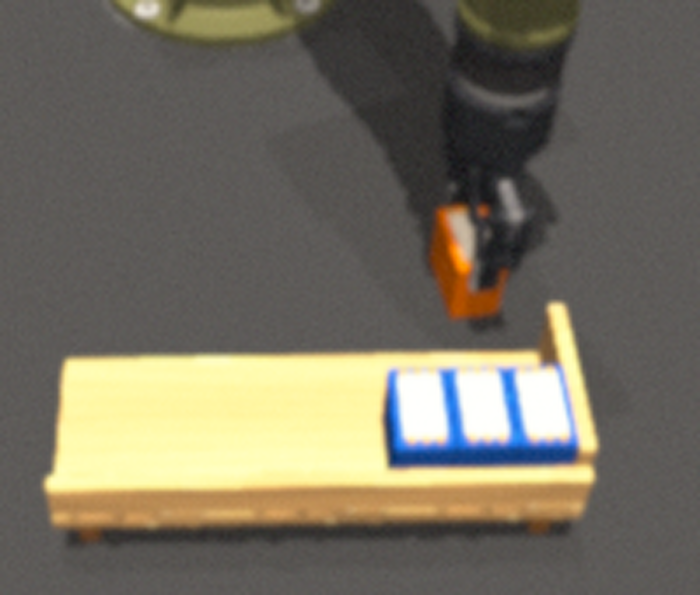

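Three blue modules are packed square in the corner at about (480,410) in the crop, and the orange one is held at (470,260). Next I'll carry the orange module over.

Request:
{"op": "jog_arm", "data": {
  "fingers": [0.06, 0.06, 0.06, 0.06, 0.06, 0.06, 0.06, 0.06, 0.06, 0.06, 0.06, 0.06],
  "translation": [
    [0, 0, -0.022],
    [0, 0.001, -0.021],
    [0, 0, -0.022],
    [0, 0, -0.022],
    [-0.031, 0.023, 0],
    [-0.03, 0.024, 0],
    [-0.029, 0.026, 0],
    [-0.029, 0.026, 0],
    [0, 0.026, 0],
    [0.001, 0.027, 0],
    [0, 0.026, 0],
    [0, 0, 0]
  ],
  "roll": [0, 0, 0, 0, 2, 2, 2, 1.3, 0, 0, 0, 0]
}}

```text
time: 20.48
position: [0.6099, 0.0445, 0.1339]
tcp_rot: [3.141, -0.0, 1.521]
force: [-0.6, 0.6, -2.9]
finger_gap: 0.745
grasp_force: 34.8
```

Request:
{"op": "jog_arm", "data": {
  "fingers": [0.06, 0.06, 0.06, 0.06, 0.06],
  "translation": [
    [0, 0, 0.015],
    [0, 0, 0.012],
    [0, 0, 0.006],
    [0, 0, 0.003],
    [0, 0, 0]
  ],
  "roll": [0, 0, 0, 0, 0]
}}

```text
time: 21.1
position: [0.6084, 0.0447, 0.0983]
tcp_rot: [-3.142, 0.0, 1.521]
force: [0.3, 0.2, -2.7]
finger_gap: 0.743
grasp_force: 34.8
```

Still in the air, so I'll lower until contact.

Request:
{"op": "jog_arm", "data": {
  "fingers": [0.06, 0.06, 0.06, 0.06, 0.06, 0.06],
  "translation": [
    [0, 0, 0.002],
    [0, 0, 0.002],
    [0, 0, 0.002],
    [0, 0, 0.001],
    [0, 0, 0],
    [0, 0, 0]
  ],
  "roll": [0, 0, 0, 0, 0, 0]
}}

```text
time: 21.85
position: [0.6086, 0.0447, 0.0913]
tcp_rot: [3.142, 0.0, 1.521]
force: [-0.1, 0.2, -3.0]
finger_gap: 0.744
grasp_force: 34.8
```

Request:
{"op": "jog_arm", "data": {
  "fingers": [0.06, 0.06, 0.06, 0.06],
  "translation": [
    [0, 0, 0.001],
    [0, 0, 0.001],
    [0, 0, 0.001],
    [0, 0, 0]
  ],
  "roll": [0, 0, 0, 0]
}}

```text
time: 22.35
position: [0.6086, 0.0447, 0.0909]
tcp_rot: [3.14, -0.0, 1.521]
force: [-7.7, -0.7, 16.9]
finger_gap: 0.743
grasp_force: 36.9
```

Contact with the board. I'll ease up a little, push back to the lip, then sideways against the row.

Request:
{"op": "jog_arm", "data": {
  "fingers": [0.06, 0.06, 0.06, 0.06, 0.06, 0.06],
  "translation": [
    [0, 0.002, -0.002],
    [0, 0.002, 0],
    [0, 0.002, 0],
    [0, 0.002, 0],
    [0, 0.002, 0],
    [0, 0, 0]
  ],
  "roll": [0, 0, 0, 0, 0, 0]
}}

```text
time: 23.1
position: [0.6136, 0.0449, 0.0908]
tcp_rot: [-3.133, -0.001, 1.521]
force: [-20.1, 1.8, 20.2]
finger_gap: 0.742
grasp_force: 35.8
```

Request:
{"op": "jog_arm", "data": {
  "fingers": [0.06, 0.06, 0.06, 0.06, 0.06, 0.06, 0.06],
  "translation": [
    [0.003, 0, 0],
    [0.003, 0, 0],
    [0.002, 0, 0],
    [0.002, 0, 0],
    [0.002, 0, 0],
    [0.002, 0, 0],
    [0, 0, 0]
  ],
  "roll": [0, 0, 0, 0, 0, 0, 0]
}}

```text
time: 23.98
position: [0.614, 0.0531, 0.0909]
tcp_rot: [-3.133, 0.011, 1.518]
force: [-20.3, -14.4, 22.4]
finger_gap: 0.743
grasp_force: 36.3
```

Request:
{"op": "jog_arm", "data": {
  "fingers": [0.06, 0.06, 0.0854, 0.0854, 0.0854, 0.0854, 0.0854, 0.0854, 0.0854, 0.0854, 0.0854, 0.0854],
  "translation": [
    [-0.002, -0.003, -0.003],
    [-0.001, -0.002, -0.003],
    [0, 0, 0],
    [0, 0, 0],
    [0, 0, 0],
    [0, 0, -0.03],
    [0, 0, -0.05],
    [0, 0, -0.05],
    [-0.05, 0, 0],
    [-0.05, 0, 0],
    [-0.05, 0, 0],
    [-0.05, 0, 0]
  ],
  "roll": [0, 0, 0, 0, 0, 0, 0, 0, 0, 0, 0, 0]
}}

```text
time: 25.48
position: [0.6042, -0.1457, 0.2265]
tcp_rot: [3.141, 0.0, 1.521]
force: [1.0, -0.4, 0.8]
finger_gap: 1.0
grasp_force: 0.0
```

```bash
python3 -c "
from h import *
a=[]
for n,c in (('scene',(150,250,290,420)),('top',(140,220,235,365))):
    im=bot.read_camera(n); a.append(cv2.resize(im[c[0]:c[1],c[2]:c[3]],(520,(c[1]-c[0])*3),interpolation=2))
cv2.imwrite('pics/end.png',np.vstack(a))"
```

```text
(no output)
```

View pics/end.png

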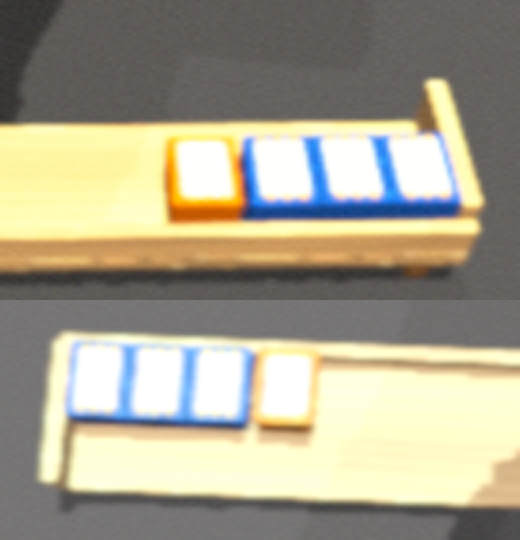

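The row looks closed in both views. In the top view the orange module may sit 1–2 px forward or apart, so I'll check with label spacing.

```bash
python3 -c "
from h import *
def go(n,thr):
    im=bot.read_camera(n); w=(im.min(2)>thr).astype(np.uint8)
    k,L,S,C=cv2.connectedComponentsWithStats(w); P=[]
    b=(240,320,150,190) if n=='top' else (325,415,170,215)
    for j in range(1,k):
        if S[j,4]>80 and b[0]<C[j,0]<b[1] and b[2]<C[j,1]<b[3]:
            p=ray(n,C[j],.1)[0,:2]*1000
            cs=max(cv2.findContours((L==j).astype(np.uint8),0,2)[0],key=len)[:,0]
            P.append((p[1],p[0],*rect(ray(n,cs,.1))[2:]))
    P=np.array(sorted(P)); print(n,thr); print(P); print('step',np.diff(P[:,:2],axis=0))
for t in(238,248): go('top',t);go('scene',t)
"
```

```text
top 238
[[ 49.0927 614.22    46.0124  25.1266   0.4114]
 [ 92.0153 616.4018  51.1408  25.0804   0.391 ]
 [130.0894 618.0552  51.1556  25.1175   0.3921]
 [168.036  620.0848  48.6054  25.0759   0.3931]]
step [[42.9226  2.1818]
 [38.0741  1.6534]
 [37.9466  2.0296]]
scene 238
[[ 49.4042 612.553   44.2838  24.3994  -3.8658]
 [ 92.2974 613.9627  52.6326  25.4055  -3.0805]
 [130.7313 615.8186  50.3275  25.351   -2.6202]
 [168.8436 617.7762  50.2102  25.5608  -2.4279]]
step [[42.8932  1.4097]
 [38.434   1.8559]
 [38.1123  1.9576]]
top 248
[[ 49.2645 614.5968  47.0212  24.4233  -4.012 ]
 [ 91.826  616.9524  47.3187  23.9151  -2.7626]
 [130.0781 618.0585  48.9356  24.0336  -3.4128]
 [167.931  620.0299  48.4408  23.9984  -3.3091]]
step [[42.5615  2.3556]
 [38.2521  1.1062]
 [37.8529  1.9714]]
scene 248
[[ 49.6633 612.0251  44.2806  23.987   -3.7957]
 [ 92.4158 614.0418  47.1939  24.6215  -3.1017]
 [130.7491 615.3953  44.9591  24.5916  -2.6029]
 [168.9179 617.7043  44.9286  24.629   -2.4066]]
step [[42.7524  2.0167]
 [38.3334  1.3534]
 [38.1688  2.309 ]]
```

The orange module stands 4.5 mm off the row (42.8 mm step against 38 mm), though it is square. I'll close the gap by pushing with shut fingers from the −y side.

Request:
{"op": "jog_arm", "data": {
  "fingers": [0, 0, 0, 0, 0, 0, 0, 0, 0, 0],
  "translation": [
    [0.05, 0.004, 0],
    [0.05, 0.004, 0],
    [0.046, 0, 0],
    [0, 0, 0.03],
    [0, 0, 0.04],
    [0, 0, 0.04],
    [0, 0, 0.02],
    [0, 0, 0.016],
    [0, 0, 0],
    [0, 0, 0]
  ],
  "roll": [0, 0, 0, 0, 0, 0, 0, 0, 0, 0]
}}

```text
time: 27.02
position: [0.6201, 0.0014, 0.0813]
tcp_rot: [3.14, -0.0, 1.522]
force: [-0.0, -0.4, 1.3]
finger_gap: 0.003
grasp_force: 0.0
```

Request:
{"op": "jog_arm", "data": {
  "fingers": [0, 0, 0, 0, 0, 0, 0, 0],
  "translation": [
    [0.004, 0, 0],
    [0.004, 0, 0],
    [0.003, 0, 0],
    [0.003, 0, 0],
    [0.002, 0, 0],
    [0.002, 0, 0],
    [0.002, 0, 0],
    [0, 0, 0]
  ],
  "roll": [0, 0, 0, 0, 0, 0, 0, 0]
}}

```text
time: 28.02
position: [0.6204, 0.0211, 0.0803]
tcp_rot: [3.142, 0.0, 1.521]
force: [0.2, -0.7, -1.0]
finger_gap: 0.003
grasp_force: 0.4
```

Request:
{"op": "jog_arm", "data": {
  "fingers": [0, 0, 0, 0, 0, 0, 0, 0, 0, 0],
  "translation": [
    [-0.004, 0, 0],
    [0, -0.007, 0],
    [0.003, 0, 0],
    [0.002, 0, 0],
    [0.002, 0, 0],
    [0.002, 0, 0],
    [0.002, 0, 0],
    [0.002, 0, 0],
    [0.002, 0, 0],
    [0, 0, 0]
  ],
  "roll": [0, 0, 0, 0, 0, 0, 0, 0, 0, 0]
}}

```text
time: 29.28
position: [0.6132, 0.0246, 0.0805]
tcp_rot: [-3.141, 0.016, 1.516]
force: [-3.8, -27.3, 4.7]
finger_gap: 0.0
grasp_force: 13.4
```

The row is tight: 27 N of resistance. I'll retreat and verify.

Request:
{"op": "jog_arm", "data": {
  "fingers": [0, 0, 0, 0, 0, 0, 0, 0, 0, 0, 0],
  "translation": [
    [-0.003, 0, 0],
    [-0.004, 0, 0],
    [-0.02, 0, 0],
    [-0.04, 0, 0],
    [0, 0, -0.05],
    [0, 0, -0.05],
    [0, 0, -0.05],
    [-0.05, 0, 0],
    [-0.05, 0, 0],
    [-0.05, 0, 0],
    [0, 0, 0]
  ],
  "roll": [0, 0, 0, 0, 0, 0, 0, 0, 0, 0, 0]
}}

```text
time: 30.65
position: [0.6028, -0.1881, 0.2302]
tcp_rot: [3.141, 0.001, 1.517]
force: [-0.6, 0.5, -0.5]
finger_gap: -0.001
grasp_force: 0.0
```

```bash
python3 -c "
from h import *
def go(n,thr):
    im=bot.read_camera(n); w=(im.min(2)>thr).astype(np.uint8)
    k,L,S,C=cv2.connectedComponentsWithStats(w); P=[]
    b=(240,320,150,190) if n=='top' else (325,415,170,215)
    for j in range(1,k):
        if S[j,4]>80 and b[0]<C[j,0]<b[1] and b[2]<C[j,1]<b[3]:
            p=ray(n,C[j],.1)[0,:2]*1000
            cs=max(cv2.findContours((L==j).astype(np.uint8),0,2)[0],key=len)[:,0]
            P.append((p[1],p[0],*rect(ray(n,cs,.1))[2:]))
    P=np.array(sorted(P)); print(n,P,'step',np.diff(P[:,:2],axis=0))
for t in(238,248): go('top',t);go('scene',t)
im=bot.read_camera('scene');cv2.imwrite('pics/end2.png',cv2.resize(im[140:250,245:420],None,fx=4,fy=4,interpolation=2))
"
```

```text
top [[ 55.0194 614.7405  46.0097  25.1794   0.4114]
 [ 92.8526 616.5569  51.7971  24.553   -3.2005]
 [130.7007 618.146   48.5875  25.0488   0.3921]
 [168.9352 620.118   49.284   24.8304  -2.6373]] step [[37.8332  1.8163]
 [37.848   1.5891]
 [38.2345  1.972 ]]
scene [[ 55.3415 613.0103  44.292   24.3456  -3.8658]
 [ 93.3942 613.9155  47.4129  25.4388  -3.1229]
 [131.4856 615.5682  50.1446  25.5371  -2.8266]
 [169.5139 618.1252  50.2108  25.4303  -2.3761]] step [[38.0527  0.9052]
 [38.0915  1.6527]
 [38.0282  2.5571]]
top [[ 55.0484 614.6118  47.1571  24.2997  -3.7882]
 [ 92.8208 616.3141  47.09    23.9028  -2.9325]
 [130.8029 618.0856  48.6113  23.8213  -2.9175]
 [168.7339 620.2626  48.7377  22.6038   1.3858]] step [[37.7724  1.7024]
 [37.9822  1.7714]
 [37.931   2.177 ]]
scene [[ 55.4216 612.0033  44.3277  23.4763  -3.0396]
 [ 93.5094 614.4976  42.0621  24.5487  -2.761 ]
 [131.5833 615.6979  44.8121  24.6977  -2.6376]
 [169.7088 617.2605  44.8405  24.751   -2.8055]] step [[38.0878  2.4943]
 [38.0738  1.2003]
 [38.1255  1.5625]]
```

View pics/end2.png

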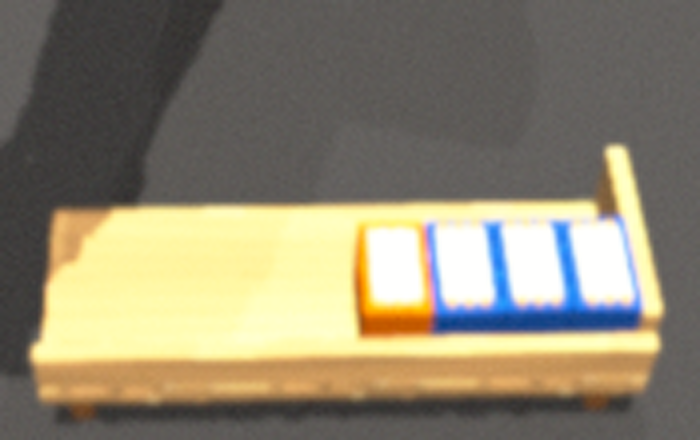

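The steps are all 38.0 mm, the row is straight and parallel to the lip, and it is closed against the stop. Handing in.

```bash
python3 -c "
from station import bot
print(bot.hand_in())"
```

```text
the job is handed in; nothing more can be done
None
```

I handed the job in at about 31 s; the hand-in gave no verdict. By the last camera check, all four modules stand square on the shelf in a row spaced 38 mm apart, pushed back to the rear lip and tight against the end stop, and I did not touch the reel, meter or screwdriver.

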